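# Pry the mould plate into line with a drift and fit its locating bolt

### The arm

A 7-joint arm with a two-finger parallel gripper is mounted at the origin on the work surface. World frame = base frame: x ahead of the robot, y to its left, z up, the work surface at z = 0. Lengths are in mm, angles in rad, forces in N, time in s.
With the tool pointing down it reaches from about 350 to 900 mm from the base axis. Payload 19.9 kg.
Tool frame: the origin (TCP) lies on the centre line of the jaws, within the pads' length; the fingertips stand 8 mm ahead of it and the grasp point (between the pads) lies 11 mm behind it (r.tcp_to_tips is the distance from the TCP to the fingertips, in mm); z points along the fingers, y is the line along which they close (so a half turn about z gives the same grasp; the last joint's range is limited). The gripper opens to 85 mm and grips with 20 to 120 N. Pads are 22 mm wide; open, the fingers measure 114 mm over their backs; the gripper's body (76 mm by 85 mm) begins 54 mm behind the grasp point. The pads swing forward as they close: fully open they stand 13 mm farther back than shut.
Start: joints at [1.306, 0.417, -0.01, 1.614, 0.005, 1.111, -0.053], TCP at [138.098, -609.534, 239.26] pointing down, gripper open.
Joint ranges: [-2.81, 2.81], [-0.39, 2.02], [-1.27, 1.25], [0.06, 2.57], [-1.19, 4.33], [0.19, 2], [-2.82, 2.82]. Speed limits (rad/s): [1.89, 1.89, 2.39, 2.39, 3.01, 3.01, 3.01].

### API

Orientations are given as a unit quaternion [x, y, z, w].
In Python, from bench import r gives the robot as it stands.
- The arm moves only by the tool send_rows, never from a script. Its argument "steps" is a list of rows, each an object with "gripper": the opening, from 0 (shut) to 1 (fully open); "delta_pos": the shift along the tool's x, y, z in m, a list of three; "roll": the turn about the tool's z in rad. A call has 1 to 10 rows; each row is the pose to reach, as a shift and turn from the pose commanded when the call began, along the tool's axes at that moment; what a row does not reach only later rows make up. A row lasts 1/8 s, in which the tool goes at most 62.5 mm and 10.7 degrees, less where a joint would pass 70% of its speed; a pose out of reach is approached as far as the arm can. A call with a gripper value outside its range is refused whole. The fingers move at their own pace and stop on an object; "force" is the grip in N (left out, the last holds). Time passes only in rows, so rows that repeat a pose let the fingers close. It gives the time, the measured TCP pose, the force, the opening and the grip force at its end, in the units of the state.
- r.sense(): the state, without advancing time (a new reading comes with each control period).
- r.camera(name): name is "side" or "top"; returns (picture, depth): 400x640x3 uint8, red, green, blue; 400x640 float32, mm along the optical axis (not along the pixel's ray), 0 where there is no reading.
- r.camera_model(name): a dict with "K" (3x3 intrinsics, pixels), "extrinsics" (4x4, takes a point from world to camera coordinates). Camera axes: x right, y down, z forward; pixel columns grow to the right and rows downward; lengths in mm; the calibration is good to about 2 mm. A picture is of the moment at which its call begins. camera_model takes no time and is no camera call.
- r.close_job(): hands the job in; it is judged then, once.
The state is a dict: "clock": time; "joint_positions": joint angles; "dq": joint speeds; "tau": joint torques, N m; "tool_pos": TCP position; "tcp_rot": TCP orientation; "wrist_force": force on the tool from outside, world axes, zero at the start; "wrist_torque": the same for the moment, N m; "opening": opening from 0.0 (shut) to 1.0 (fully open); "grip_force": force on a finger pad.
Only numpy, scipy, OpenCV 4.12 (cv2) and the standard library are available. Lean on these libraries where they do the work, as an engineer would, in place of code of your own. Each camera call takes 0.05 s, during which the arm holds its last target. There are 200 camera calls.

### The job

The mould plate on the screen press is held by one bolt in its slot and has been knocked askew, so its free bolt hole no longer lines up with the bore in the bed beneath. Take the red-handled tapered drift, feel its tip into the bore through the overlapping holes, lever them into line and drive it in until its collar meets the plate; then pull it out, stand it back in the tool stand and put the black-knobbed bolt in its place, fully home. Feel your way without forcing the drift against the soft aluminium bed, move the plate only with the drift, never with the gripper, and do not touch the glass screen or disturb the tape roll, bottle and phone cover.

Things in the scene. Friction and masses are not known exactly. Their poses are not given: they have to be found in the camera images.
- mould_hole (a point): Centre of the free hole in the mould plate, at its top face, 76 mm above the bench; 12 mm across, through 6 mm. The bed's bore, also 12 mm across, 54 mm clear depth, has its mouth 6 mm lower, off by 2 to 4.5 mm along the plate's +y and 0 to 8 mm along its x, either way. That is not measured: see it through the hole or feel for it. Around it is solid bed of soft aluminium, marked by more than 50 N.
- mould: Silver mould plate, 95 x 190 x 6 mm, on the fixed gold press (190 x 370 mm). Origin on its underside, 160 mm from the free hole, which lies along +y. Its slot lets it slide along y and swing on the bolt fitted there, level and stiffly: about 6 N at the free hole moves it; it stays where left. The fitted bolt's knob stands 40 mm above it; a press frame 250 mm tall is 40 mm behind (-y).
- screen (a point): Phone display of glass, 62 x 118 x 3 mm, fixed on the white insert in the middle of the mould plate; its top is 5 mm above the plate, its near edge 21 mm from the free hole's centre. Fragile: not to be touched. The point is the centre of its top.
- drift_grip (a point): Middle of the drift's red handle, z from tip to handle. 130 g. Square handle 17 x 17 mm (faces square to x and y), 37 mm below to 29 mm above this point, 6 mm steel cap on top; then a round steel collar 24 mm across, underside 42 mm below this point; then a shank 11 mm across for 12 mm, tapering over 36 mm to a 3 mm tip. Starts upright in the tool stand, collar on the stand's top.
- drift_tip (a point): Tip of the drift, 3 mm across, on its axis, 90 mm below drift_grip and 48 mm below the collar's underside.
- bolt_grip (a point): Middle of the bolt's round black knob, z up. 80 g. Knob 22 mm across, 14 mm below to 13 mm above this point; then a neck 12 mm across, 9 mm high; a steel flange 24 mm across, underside 27 mm below this point; a smooth shank 10 mm across, 30 mm long, its last 8 mm tapering to 6 mm. No thread: it drops in. Starts upright in the tool stand, flange on the stand's top.
- stand_hole0 (a point): Mouth of the first bore of the tool stand. The stand is a fixed blue metal block, 44 x 156 mm, 60 mm high, with three bores in a row along its y axis (the point's axes), 55 mm apart, each 16 mm across and 55 mm deep. Drift and bolt start in bores 0 and 1, either way round; bore 2 is empty.
- stand_hole1 (a point): Mouth of the middle bore of the tool stand, at its top face, 60 mm above the bench.
- stand_hole2 (a point): Mouth of the third bore of the tool stand, empty at the start.
- tape: Roll of amber tape, a ring 60 mm across, 14 mm high, lying flat; origin under its centre. Bystander.
- cleaner: White bottle with blue cap, 54 mm across, 125 mm tall, upright; origin under its centre. Bystander.
- cover: Dark blue phone back cover, 72 x 148 x 8 mm, lying flat; origin under its centre. Bystander.
There are look-alikes about, which are no part of the job. Leave any purple look-alike of the part that bears bolt_grip alone. Of the things like the part that bears stand_hole0, leave any that is turquoise; of the rest the larger one is meant.

How it is judged:
By the outcome, as a careful person would: the job done as asked, in the order asked, and still so for the second after the job is handed in, with the robot touching nothing.
It also fails if it takes over 67 s, if anything falls off the work surface, if the arm or the gripper's body presses on something with over 40 N, if the wrist force passes 120 N, or if a joint passes its speed limit or range.

## Working session

There is one attempt and no reset: what is moved stays moved. The work goes in short steps, Python scripts to look and compute and a tool call to move; the robot and the scene stay as the last step left them, time stands still between calls to the robot, and variables do not carry over. Pictures are saved under pics/ and viewed, at most 10 in all, crops included, and the job is handed in when it is done.

Besides the shell and the picture viewer there is one more tool, called after "Request:" as a command line: name --argument value ..., lists and objects as JSON in quotes. send_rows: Moves the arm, as the interface text tells. Its arguments: {"type":"object","properties":{"steps":{"type":"array","items":{"type":"object","properties":{"gripper":{"type":"number"},"delta_pos":{"type":"array","items":{"type":"number"}},"roll":{"type":"number"}}}},"force":{"type":"number"}},"required":["steps"]}

```bash
mkdir -p pics; ls
cat > h.py <<'E'
import numpy as np, cv2
from bench import r
def shot(n,tag):
    p,d=r.camera(n); cv2.imwrite(f'pics/{tag}.png',cv2.cvtColor(p,cv2.COLOR_RGB2BGR)); np.savez(f'pics/{tag}.npz',p=p,d=d); return p,d
def ray(n,u,v,z):
    m=r.camera_model(n);K=np.array(m['K']);E=np.array(m['extrinsics']);R,t=E[:3,:3],E[:3,3]
    c=-R.T@t; w=R.T@np.linalg.inv(K)@np.array([u,v,1.]); return c+w*(z-c[2])/w[2]
def proj(n,P):
    m=r.camera_model(n);K=np.array(m['K']);E=np.array(m['extrinsics']);q=K@(E[:3,:3]@np.array(P,float)+E[:3,3]);return q[:2]/q[2]
def world(n,d):
    m=r.camera_model(n);K=np.array(m['K']);E=np.array(m['extrinsics']);R,t=E[:3,:3],E[:3,3]
    v,u=np.indices(d.shape); X=np.stack([(u-K[0,2])/K[0,0]*d,(v-K[1,2])/K[1,1]*d,d],-1); return (X-t)@R
E
python3 - <<'E'
from h import *
a,_=shot('top','t0');b,_=shot('side','s0')
print(r.sense()); print({n:{k:np.round(v,3).tolist() for k,v in r.camera_model(n).items()} for n in('top','side')})
E
```

```text
pics
{'clock': 0.1, 'joint_positions': array([ 1.30650956,  0.41790175, -0.01028483,  1.61410725,  0.00468825,
        1.11068796, -0.05298419]), 'dq': array([-0.00193727, -0.00072007,  0.00060146, -0.00161529,  0.00128619,
       -0.00082009,  0.00086784]), 'tau': array([ 1.45682105e-03, -8.65816569e+01,  6.79876115e-01, -4.35646176e+01,
        1.90968253e-02,  4.82929943e-03,  5.61928709e-05]), 'tool_pos': array([ 138.01174152, -609.26672814,  238.73355098]), 'tcp_rot': array([ 9.93801917e-01,  1.11164103e-01, -1.00463661e-04, -5.30894163e-04]), 'wrist_force': array([ 1.56291749, -0.45294945,  0.66066642]), 'wrist_torque': array([ 0.04896726, -0.00024106, -0.030159  ]), 'grip_force': 0.0, 'opening': 0.9964618352590113}
{'top': {'K': [[445.02, 0.0, 324.724], [0.0, 445.02, 200.211], [0.0, 0.0, 1.0]], 'extrinsics': [[0.005, -1.0, 0.004, 118.422], [-0.984, -0.006, -0.18, 547.022], [0.18, -0.003, -0.984, 822.303], [0.0, 0.0, 0.0, 1.0]]}, 'side': {'K': [[424.762, 0.0, 322.189], [0.0, 424.762, 197.703], [0.0, 0.0, 1.0]], 'extrinsics': [[-0.878, -0.479, -0.007, 543.003], [-0.336, 0.626, -0.704, 155.753], [0.342, -0.616, -0.71, 819.687], [0.0, 0.0, 0.0, 1.0]]}}
```

View pics/t0.png

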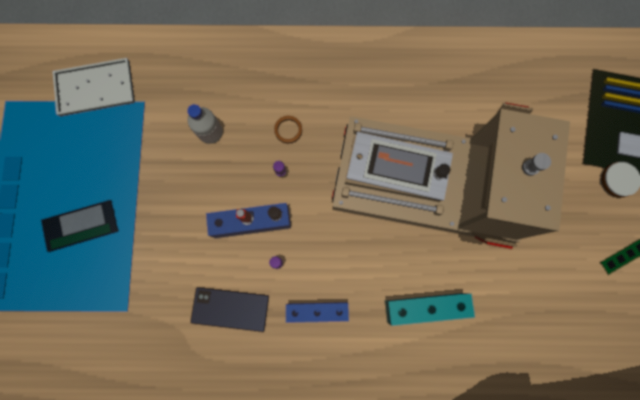

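View pics/s0.png

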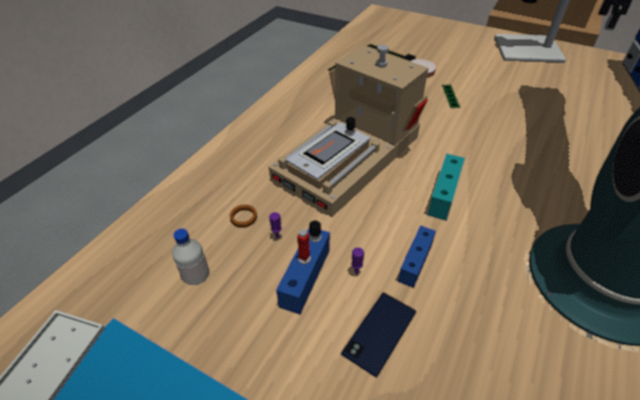

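Top view candidates:
- Stand: blue large (249,220) is meant. The small blue one (317,312) and turquoise one (430,309) are look-alikes.
- Bolt: black knob (275,213). The purple ones (280,168) and (277,262) are look-alikes, and the fitted knob (443,171) stays.
- Drift: red handle (243,215).
- Free hole: (360,156).

Next I'll check these in one close crop.

Run:
```python
from h import *
Z=np.load('pics/t0.npz');p,d=Z['p'],Z['d'];S=np.load('pics/s0.npz');q,e=S['p'],S['d']
c=lambda im,x,y,w,h,k:cv2.resize(im[y:y+h,x:x+w],None,fx=k,fy=k,interpolation=cv2.INTER_CUBIC)
A=np.hstack([c(p,200,185,100,60,4),c(p,340,135,50,30,8)]);B=np.hstack([c(q,270,215,66,100,3)[:, :],c(q,290,145,60,45,6)[:270]]) if 0 else np.hstack([c(q,275,210,66,75,4)[:300],c(q,275,140,67,50,6)[:300]])
A=A[:240,:800];B=cv2.copyMakeBorder(B,0,0,0,max(0,800-B.shape[1]),0)[:,:800]
cv2.imwrite('pics/c0.png',cv2.cvtColor(np.vstack([A,B]),cv2.COLOR_RGB2BGR))
W=world('top',d)
hsv=cv2.cvtColor(p,cv2.COLOR_RGB2HSV)
# stand top
m=(hsv[...,0]>105)&(hsv[...,0]<125)&(hsv[...,1]>120)&(abs(W[...,2]-60)<8);m[:, :190]=0;m[:,300:]=0;m[:190]=0;m[250:]=0
P=W[m];print('stand',cv2.minAreaRect(P[:,:2].astype(np.float32)),m.sum(),np.median(P[:,2]))
for n,u,v,z in [('hole',360,156,76),('fitted',443,171,116),('tape',288,129,14),('b2',219,222,60)]: print(n,ray('top',u,v,z).round(1))
# drift / bolt tops
for n,mm in [('red',(((hsv[...,0]<8)|(hsv[...,0]>172))&(hsv[...,1]>120)))]:
    mm=mm.copy();mm[:,:200]=0;mm[:,300:]=0;mm[:190]=0;mm[240:]=0
    print(n,W[mm].mean(0),W[mm].min(0),W[mm].max(0),mm.sum())
t=(W[...,2]>75)&(d>0);t[:,:205]=0;t[:,295:]=0;t[:190]=0;t[240:]=0
k,l,s,ce=cv2.connectedComponentsWithStats(t.astype(np.uint8))
for i in range(1,k): P=W[l==i];print(s[i],np.median(P,0).round(1),P[:,2].max().round(1),P[P[:,2]>P[:,2].max()-6].mean(0).round(1))
m=(W[...,2]>73)&(W[...,2]<82);m[:,:335]=0;m[:,465:]=0;m[:115]=0;m[225:]=0
h=m&(hsv[...,1]<60)&(hsv[...,2]>110)
print('plate',cv2.minAreaRect(W[h][:,:2].astype(np.float32)),h.sum())
```

```text
stand ((506.457763671875, 269.6291809082031), (40.70304870605469, 152.24197387695312), 7.870818138122559) 1134 59.22388518010628
hole [628.8  53.8  76. ]
fitted [589.8 -94.5 116. ]
tape [704.4 199.3  14. ]
b2 [500.8 323.8  60. ]
red [503.65903616 265.13099461 114.806227  ] [498.4397362  262.22350746  79.66725712] [513.43907711 276.25442353 132.21900773] 66
[267 206  14  14 147] [512.9 214.7  98.6] 102.6 [514.5 216.3  99.4]
[236 209  15  14 164] [504.6 267.3 128.4] 139.1 [507.1 270.9 136.2]
plate ((611.0070190429688, -22.141387939453125), (190.2853546142578, 96.2361068725586), 77.36943817138672) 2472
```

View pics/c0.png

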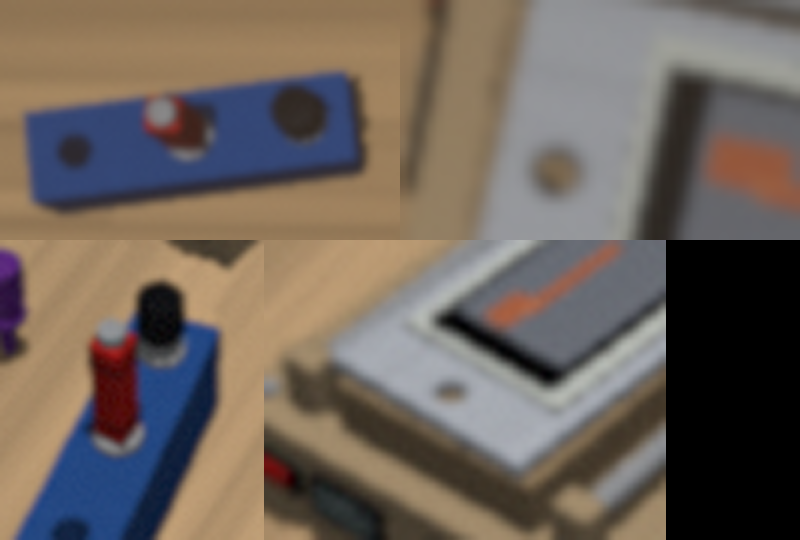

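The crop confirms the red-handled drift in the middle bore of the big blue stand, the black-knobbed bolt in the bore at the right end, and the left bore empty. The free hole sits near top pixel (359,156), darker at its upper left.

```bash
cat >> h.py <<'E'
from scipy.spatial.transform import Rotation as Ro
def rel(pos,ang=None):
    "pos: world TCP target mm; ang: wanted world angle of tool y (deg, mod 180)"
    s=r.sense();R=Ro.from_quat(s['tcp_rot']).as_matrix()
    dl=R.T@(np.array(pos,float)-s['tool_pos'])/1000
    a=np.degrees(np.arctan2(R[1,1],R[0,1])); o=''
    if ang is not None: o=-np.radians((ang-a+90)%180-90)
    print('delta',dl.round(4),'roll',o,'now yaw',round(a,2)); return dl
def st():
    s=r.sense();print(round(s['clock'],2),s['tool_pos'].round(2),'F',s['wrist_force'].round(1),'M',s['wrist_torque'].round(2),'op',round(s['opening'],3),'g',round(s['grip_force'],1),'q',s['joint_positions'].round(2))
E
python3 - <<'E'
from h import *
for P in([340,-200,300],[440,120,280],[506,269.5,250],[506,269.5,100]): rel(P,7.9)
Z=np.load('pics/t0.npz')['p'];S=np.load('pics/s0.npz')['p']
def f(im,x,y):
    c=cv2.resize(im[y:y+14,x:x+18],None,fx=22,fy=22,interpolation=cv2.INTER_NEAREST).astype(float)
    return np.clip((c-30)*1.6,0,255).astype(np.uint8)
u=proj('side',[628.5,56,76]);print(u,proj('top',[628.5,56,76]))
cv2.imwrite('pics/c1.png',cv2.cvtColor(np.hstack([f(Z,350,149),f(S,int(u[0])-9,int(u[1])-7)]),cv2.COLOR_RGB2BGR))
for n in('top','side'):
    o=proj(n,[628.5,56,76])
    print(n,[(proj(n,np.array([628.5,56,76])+v)-o).round(2) for v in([10,0,0],[0,10,0],[0,0,-6])])
E
```

```text
delta [ 0.2874 -0.3546 -0.0609] roll -1.4858886753214282 now yaw -77.24
delta [ 0.4557 -0.6446 -0.0406] roll -1.4858886753214282 now yaw -77.24
delta [ 0.5531 -0.7758 -0.0105] roll -1.4858886753214282 now yaw -77.24
delta [ 0.5531 -0.7756  0.1395] roll -1.4858886753214282 now yaw -77.24
[306.00620622 164.57612895] [358.86998243 156.13731462]
top [array([-0.04, -4.99]), array([-5.17, -0.03]), array([-0.24,  0.85])]
side [array([-3.87, -1.38]), array([-2.27,  2.61]), array([0.09, 2.04])]
```

View pics/c1.png

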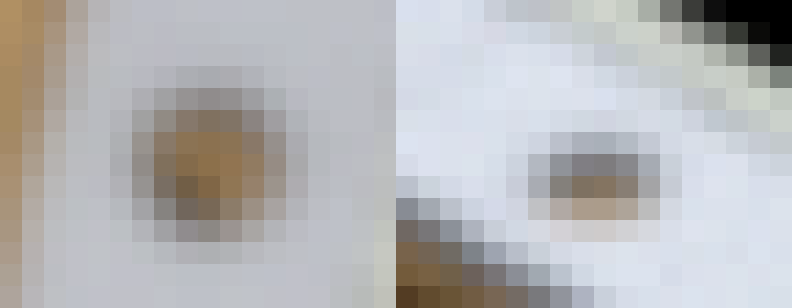

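The hole shows bed-coloured material, with the dark bore lens at its lower left, at about pixel (358,158.5). So the bore lies roughly −x and +y of the hole, by about 5 and 3 mm. Moving to the drift now.

Request:
send_rows --steps '[{"gripper": 1,"delta_pos": [0.06,-0.06,-0.06],"roll": 0},{"gripper": 1,"delta_pos": [0.11,-0.11,-0.06],"roll": -0.15},{"gripper": 1,"delta_pos": [0.15,-0.16,-0.06],"roll": -0.3},{"gripper": 1,"delta_pos": [0.2,-0.22,-0.06],"roll": -0.45},{"gripper": 1,"delta_pos": [0.25,-0.28,-0.06],"roll": -0.6},{"gripper": 1,"delta_pos": [0.285,-0.33,-0.06],"roll": -0.75},{"gripper": 1,"delta_pos": [0.3,-0.38,-0.06],"roll": -0.9},{"gripper": 1,"delta_pos": [0.33,-0.43,-0.06],"roll": -1.05},{"gripper": 1,"delta_pos": [0.36,-0.48,-0.06],"roll": -1.2},{"gripper": 1,"delta_pos": [0.39,-0.53,-0.06],"roll": -1.35}]'

```text
clock: 1.35
tool_pos: [386.0, -52.0, 299.4]
tcp_rot: [0.705, 0.709, -0.0, 0.0]
wrist_force: [2.3, -0.1, 0.1]
opening: 1.001
grip_force: 0.0
```

Run:
```python
from h import *
st();rel([506,269.5,180],7.9);rel([506,269.5,95],7.9)
```

```text
1.35 [386.02 -52.   299.36] F [ 2.3 -0.1  0.1] M [-0.02 -0.07  0.03] op 1.001 g 0.0 q [ 0.71 -0.08 -0.62  2.05 -0.05  1.15  0.12]
delta [0.3208 0.1221 0.1192] roll -0.13120214578691158 now yaw 0.38
delta [0.3208 0.1221 0.2042] roll -0.13120214578691158 now yaw 0.38
```

Request:
send_rows --steps '[{"gripper": 1,"delta_pos": [0,0,0],"roll": 0},{"gripper": 1,"delta_pos": [0,0,0],"roll": 0}]'

```text
clock: 1.6
tool_pos: [385.7, -54.3, 299.1]
tcp_rot: [0.707, 0.708, -0.0, -0.0]
wrist_force: [0.2, -1.0, -0.3]
opening: 1.0
grip_force: 0.0
```

Run:
```python
from h import *
st();rel([506,269.5,180],7.9);rel([506,269.5,95],7.9)
```

```text
1.6 [385.7  -54.31 299.09] F [ 0.2 -1.  -0.3] M [-0.04 -0.03  0.01] op 1.0 g 0.0 q [ 0.71 -0.08 -0.61  2.05 -0.05  1.15  0.12]
delta [0.3237 0.1208 0.119 ] roll -0.13658623946082568 now yaw 0.07
delta [0.3237 0.1208 0.204 ] roll -0.13658623946082568 now yaw 0.07
```

Request:
send_rows --steps '[{"gripper": 1,"delta_pos": [0.05,0.02,0.01],"roll": -0.03},{"gripper": 1,"delta_pos": [0.1,0.04,0.03],"roll": -0.06},{"gripper": 1,"delta_pos": [0.15,0.06,0.05],"roll": -0.09},{"gripper": 1,"delta_pos": [0.2,0.08,0.07],"roll": -0.12},{"gripper": 1,"delta_pos": [0.26,0.1,0.09],"roll": -0.137},{"gripper": 1,"delta_pos": [0.31,0.12,0.11],"roll": -0.137},{"gripper": 1,"delta_pos": [0.324,0.121,0.119],"roll": -0.137},{"gripper": 1,"delta_pos": [0.324,0.121,0.119],"roll": -0.137}]'

```text
clock: 2.6
tool_pos: [506.1, 269.6, 179.2]
tcp_rot: [0.656, 0.754, -0.001, -0.001]
wrist_force: [0.5, -0.7, 0.0]
opening: 1.002
grip_force: 0.0
```

Run:
```python
from h import *
st();rel([506.5,269.5,96],7.9)
```

```text
2.6 [506.05 269.6  179.23] F [ 0.5 -0.7  0. ] M [-0.02  0.06  0.01] op 1.002 g 0.0 q [ 0.07  0.51 -0.8   1.78  0.42  1.03 -0.75]
delta [-0.0001  0.0006  0.0832] roll 0.0007298236740026283 now yaw 7.94
```

Request:
send_rows --force 100 --steps '[{"gripper": 1,"delta_pos": [0,0.0006,0.045],"roll": 0},{"gripper": 1,"delta_pos": [0,0.0006,0.083],"roll": 0},{"gripper": 1,"delta_pos": [0,0.0006,0.083],"roll": 0},{"gripper": 0,"delta_pos": [0,0.0006,0.083],"roll": 0},{"gripper": 0,"delta_pos": [0,0.0006,0.083],"roll": 0},{"gripper": 0,"delta_pos": [0,0.0006,0.083],"roll": 0},{"gripper": 0,"delta_pos": [0,0.0006,0.083],"roll": 0},{"gripper": 0,"delta_pos": [0,0.0006,0.083],"roll": 0}]'

```text
clock: 3.6
tool_pos: [507.2, 270.5, 98.0]
tcp_rot: [0.656, 0.754, 0.0, 0.0]
wrist_force: [-1.9, -2.0, 10.5]
opening: 0.188
grip_force: 97.3
```

Run:
```python
from h import *
st();rel([506.5,269.5,180],7.9);rel([624,60,190],-12.5)
```

```text
3.6 [507.22 270.52  98.02] F [-1.9 -2.  10.5] M [-0.56  0.35 -0.02] op 0.188 g 97.3 q [ 0.01  0.62 -0.73  1.83  0.52  0.89 -0.83]
delta [-0.0009 -0.0008 -0.082 ] roll 0.0011008018267305208 now yaw 7.96
delta [-0.2247  0.0866 -0.0919] roll 0.3571479692335736 now yaw 7.96
```

Request:
send_rows --steps '[{"gripper": 0,"delta_pos": [0,0,-0.045],"roll": 0},{"gripper": 0,"delta_pos": [0,0,-0.092],"roll": 0},{"gripper": 0,"delta_pos": [0,0,-0.092],"roll": 0},{"gripper": 0,"delta_pos": [-0.055,0.02,-0.092],"roll": 0.12},{"gripper": 0,"delta_pos": [-0.11,0.045,-0.092],"roll": 0.25},{"gripper": 0,"delta_pos": [-0.165,0.065,-0.092],"roll": 0.357},{"gripper": 0,"delta_pos": [-0.215,0.083,-0.092],"roll": 0.357},{"gripper": 0,"delta_pos": [-0.225,0.087,-0.092],"roll": 0.357},{"gripper": 0,"delta_pos": [-0.225,0.087,-0.092],"roll": 0.357}]'

```text
clock: 4.72
tool_pos: [623.9, 59.4, 188.4]
tcp_rot: [0.78, 0.626, -0.0, -0.0]
wrist_force: [0.1, 0.5, -1.7]
opening: 0.19
grip_force: 98.0
```

Run:
```python
from h import *
st();p,d=shot('top','t1');q,e=shot('side','s1')
s=r.sense();T=s['tool_pos'];tip=T+[0,0,-84]
print(proj('top',tip),proj('side',tip))
u=proj('side',tip).astype(int);v=proj('top',tip).astype(int)
c=lambda im,x,y:cv2.resize(im[max(y-40,0):y+25,x-30:x+30],None,fx=6,fy=6,interpolation=cv2.INTER_CUBIC)
a,b=c(p,*v),c(q,*u);k=min(a.shape[0],b.shape[0]);print(v,u)
cv2.imwrite('pics/c2.png',cv2.cvtColor(np.hstack([a[:k],b[:k]]),cv2.COLOR_RGB2BGR))
```

```text
4.72 [623.91  59.42 188.4 ] F [ 0.1  0.5 -1.7] M [ 0.03  0.03 -0.  ] op 0.19 g 98.0 q [ 0.34  0.56 -0.67  1.64  0.38  1.08 -0.66]
[357.31444669 154.39246547] [306.32182516 156.52904185]
[357 154] [306 156]
```

View pics/c2.png

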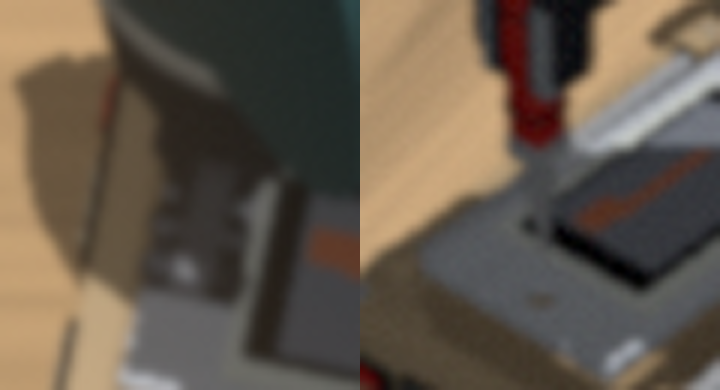

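The side crop shows the tip at about pixel (305.6,155.2) and the hole at (305.7,165.2). Both agree with the predictions to about 1 px, and the drift hangs upright. I'll lower it gently toward the hole.

Run:
```python
from h import *
rel([627.5,56.5,166],-12.5);rel([627.5,56.5,158],-12.5)
```

```text
delta [-0.0038  0.0049  0.023 ] roll 0.0020843296000133396 now yaw -12.38
delta [-0.0038  0.0049  0.031 ] roll 0.0020843296000133396 now yaw -12.38
```

Request:
send_rows --steps '[{"gripper": 0,"delta_pos": [-0.0038,0.0049,0.01],"roll": 0},{"gripper": 0,"delta_pos": [-0.0038,0.0049,0.022],"roll": 0},{"gripper": 0,"delta_pos": [-0.0038,0.0049,0.024],"roll": 0},{"gripper": 0,"delta_pos": [-0.0038,0.0049,0.026],"roll": 0},{"gripper": 0,"delta_pos": [-0.0038,0.0049,0.028],"roll": 0},{"gripper": 0,"delta_pos": [-0.0038,0.0049,0.029],"roll": 0},{"gripper": 0,"delta_pos": [-0.0038,0.0049,0.03],"roll": 0},{"gripper": 0,"delta_pos": [-0.0038,0.0049,0.03],"roll": 0}]'

```text
clock: 5.82
tool_pos: [628.2, 54.8, 159.3]
tcp_rot: [0.78, 0.626, 0.0, -0.0]
wrist_force: [0.9, -0.3, -2.7]
opening: 0.186
grip_force: 98.0
```

Run:
```python
from h import *
st()
```

```text
5.83 [628.18  54.81 159.27] F [ 0.9 -0.3 -2.7] M [-0.04 -0.06  0.06] op 0.186 g 98.0 q [ 0.33  0.59 -0.65  1.65  0.41  1.03 -0.67]
```

Request:
send_rows --steps '[{"gripper": 0,"delta_pos": [0,0,0.001],"roll": 0},{"gripper": 0,"delta_pos": [0,0,0.002],"roll": 0},{"gripper": 0,"delta_pos": [0,0,0.003],"roll": 0},{"gripper": 0,"delta_pos": [0,0,0.003],"roll": 0}]'

```text
clock: 6.32
tool_pos: [628.1, 54.8, 156.2]
tcp_rot: [0.78, 0.626, -0.0, -0.0]
wrist_force: [-0.3, 0.6, -0.8]
opening: 0.183
grip_force: 98.0
```

Run:
```python
from h import *
st()
```

```text
6.33 [628.15  54.85 156.15] F [-0.3  0.6 -0.8] M [ 0.03  0.01 -0.03] op 0.183 g 98.0 q [ 0.33  0.6  -0.65  1.66  0.41  1.03 -0.67]
```

Request:
send_rows --steps '[{"gripper": 0,"delta_pos": [0,0,0.001],"roll": 0},{"gripper": 0,"delta_pos": [0,0,0.002],"roll": 0},{"gripper": 0,"delta_pos": [0,0,0.003],"roll": 0},{"gripper": 0,"delta_pos": [0,0,0.003],"roll": 0}]'

```text
clock: 6.82
tool_pos: [627.7, 55.4, 153.0]
tcp_rot: [0.78, 0.626, -0.0, -0.001]
wrist_force: [-2.0, 3.0, -1.9]
opening: 0.186
grip_force: 98.0
```

Run:
```python
from h import *
st()
```

```text
6.83 [627.71  55.39 152.95] F [-2.   3.  -1.9] M [0.97 0.86 0.02] op 0.186 g 98.0 q [ 0.33  0.6  -0.65  1.66  0.41  1.02 -0.67]
```

Request:
send_rows --steps '[{"gripper": 0,"delta_pos": [0.0006,-0.0008,0.0],"roll": 0},{"gripper": 0,"delta_pos": [0.001,-0.001,0.001],"roll": 0},{"gripper": 0,"delta_pos": [0.001,-0.001,0.002],"roll": 0},{"gripper": 0,"delta_pos": [0.001,-0.001,0.003],"roll": 0},{"gripper": 0,"delta_pos": [0.001,-0.001,0.003],"roll": 0}]'

```text
clock: 7.45
tool_pos: [627.3, 56.1, 150.1]
tcp_rot: [0.78, 0.626, -0.0, -0.0]
wrist_force: [-2.8, 2.1, -0.9]
opening: 0.183
grip_force: 98.3
```

Run:
```python
from h import *
st()
```

```text
7.45 [627.33  56.12 150.11] F [-2.8  2.1 -0.9] M [ 0.71  0.63 -0.05] op 0.183 g 98.3 q [ 0.33  0.6  -0.65  1.66  0.41  1.02 -0.67]
```

Request:
send_rows --steps '[{"gripper": 0,"delta_pos": [0.0005,-0.0008,0.001],"roll": 0},{"gripper": 0,"delta_pos": [0.001,-0.0015,0.002],"roll": 0},{"gripper": 0,"delta_pos": [0.001,-0.002,0.003],"roll": 0},{"gripper": 0,"delta_pos": [0.001,-0.002,0.004],"roll": 0},{"gripper": 0,"delta_pos": [0.001,-0.002,0.005],"roll": 0},{"gripper": 0,"delta_pos": [0.001,-0.002,0.005],"roll": 0}]'

```text
clock: 8.2
tool_pos: [626.2, 57.1, 145.4]
tcp_rot: [0.78, 0.626, 0.0, 0.0]
wrist_force: [4.4, -3.9, -0.2]
opening: 0.185
grip_force: 98.4
```

Run:
```python
from h import *
st()
```

```text
8.2 [626.16  57.05 145.42] F [ 4.4 -3.9 -0.2] M [-0.98 -1.31  0.  ] op 0.185 g 98.4 q [ 0.32  0.61 -0.64  1.67  0.42  1.01 -0.68]
```

Request:
send_rows --steps '[{"gripper": 0,"delta_pos": [0.0003,-0.0005,0.0015],"roll": 0},{"gripper": 0,"delta_pos": [0.0006,-0.001,0.003],"roll": 0},{"gripper": 0,"delta_pos": [0.0008,-0.0015,0.0045],"roll": 0},{"gripper": 0,"delta_pos": [0.001,-0.002,0.006],"roll": 0},{"gripper": 0,"delta_pos": [0.001,-0.002,0.008],"roll": 0},{"gripper": 0,"delta_pos": [0.001,-0.002,0.009],"roll": 0},{"gripper": 0,"delta_pos": [0.001,-0.002,0.01],"roll": 0},{"gripper": 0,"delta_pos": [0.001,-0.002,0.01],"roll": 0}]'

```text
clock: 9.2
tool_pos: [624.7, 57.7, 135.5]
tcp_rot: [0.78, 0.626, 0.0, 0.001]
wrist_force: [5.4, -5.6, 2.8]
opening: 0.182
grip_force: 98.7
```

Run:
```python
from h import *
st()
```

```text
9.2 [624.66  57.74 135.52] F [ 5.4 -5.6  2.8] M [-1.82 -1.44 -0.02] op 0.182 g 98.7 q [ 0.32  0.62 -0.64  1.68  0.43  0.99 -0.69]
```

Request:
send_rows --steps '[{"gripper": 0,"delta_pos": [0.0003,-0.0002,0.0015],"roll": 0},{"gripper": 0,"delta_pos": [0.0005,-0.0003,0.003],"roll": 0},{"gripper": 0,"delta_pos": [0.0005,-0.0003,0.0045],"roll": 0},{"gripper": 0,"delta_pos": [0.0005,-0.0003,0.006],"roll": 0},{"gripper": 0,"delta_pos": [0.0005,-0.0003,0.008],"roll": 0},{"gripper": 0,"delta_pos": [0.0005,-0.0003,0.009],"roll": 0},{"gripper": 0,"delta_pos": [0.0005,-0.0003,0.01],"roll": 0},{"gripper": 0,"delta_pos": [0.0005,-0.0003,0.01],"roll": 0}]'

```text
clock: 10.2
tool_pos: [624.4, 58.4, 125.5]
tcp_rot: [0.78, 0.626, 0.0, 0.001]
wrist_force: [5.5, -5.4, 1.9]
opening: 0.185
grip_force: 99.0
```

Run:
```python
from h import *
st()
```

```text
10.2 [624.4   58.44 125.5 ] F [ 5.5 -5.4  1.9] M [-1.55 -1.26 -0.  ] op 0.185 g 99.0 q [ 0.31  0.63 -0.63  1.69  0.43  0.97 -0.7 ]
```

Request:
send_rows --steps '[{"gripper": 0,"delta_pos": [0,0,0.0015],"roll": 0},{"gripper": 0,"delta_pos": [0,0,0.003],"roll": 0},{"gripper": 0,"delta_pos": [0,0,0.0045],"roll": 0},{"gripper": 0,"delta_pos": [0,0,0.006],"roll": 0},{"gripper": 0,"delta_pos": [0,0,0.0075],"roll": 0},{"gripper": 0,"delta_pos": [0,0,0.009],"roll": 0},{"gripper": 0,"delta_pos": [0,0,0.0095],"roll": 0},{"gripper": 0,"delta_pos": [0,0,0.0095],"roll": 0}]'

```text
clock: 11.2
tool_pos: [624.2, 58.9, 116.0]
tcp_rot: [0.78, 0.626, 0.0, 0.0]
wrist_force: [3.8, -4.0, 2.7]
opening: 0.181
grip_force: 99.0
```

Run:
```python
from h import *
st()
```

```text
11.2 [624.2   58.94 116.03] F [ 3.8 -4.   2.7] M [-1.02 -0.87 -0.02] op 0.181 g 99.0 q [ 0.31  0.64 -0.63  1.69  0.44  0.96 -0.7 ]
```

Request:
send_rows --steps '[{"gripper": 0,"delta_pos": [0,0,0.001],"roll": 0},{"gripper": 0,"delta_pos": [0,0,0.002],"roll": 0},{"gripper": 0,"delta_pos": [0,0,0.003],"roll": 0},{"gripper": 0,"delta_pos": [0,0,0.003],"roll": 0}]'

```text
clock: 11.7
tool_pos: [624.4, 59.1, 113.8]
tcp_rot: [0.78, 0.626, 0.0, 0.001]
wrist_force: [-0.8, -4.6, 14.7]
opening: 0.185
grip_force: 100.7
```

Run:
```python
from h import *
st()
```

```text
11.7 [624.39  59.06 113.8 ] F [-0.8 -4.6 14.7] M [-1.11  0.12 -0.04] op 0.185 g 100.7 q [ 0.31  0.64 -0.63  1.69  0.45  0.95 -0.7 ]
```

Request:
send_rows --steps '[{"gripper": 0,"delta_pos": [0.0005,0,0.0015],"roll": 0},{"gripper": 0,"delta_pos": [0.0005,0,0.002],"roll": 0},{"gripper": 0,"delta_pos": [0.0003,0,0],"roll": 0},{"gripper": 0,"delta_pos": [0,0,-0.006],"roll": 0},{"gripper": 0,"delta_pos": [0,0,-0.014],"roll": 0},{"gripper": 0,"delta_pos": [0,0,-0.024],"roll": 0},{"gripper": 0,"delta_pos": [0,0,-0.034],"roll": 0},{"gripper": 0,"delta_pos": [0,0,-0.055],"roll": 0},{"gripper": 0,"delta_pos": [0,0,-0.078],"roll": 0},{"gripper": 0,"delta_pos": [0,0,-0.078],"roll": 0}]'

```text
clock: 12.95
tool_pos: [624.6, 59.7, 193.2]
tcp_rot: [0.78, 0.626, 0.001, 0.001]
wrist_force: [-0.1, 0.2, -1.9]
opening: 0.183
grip_force: 98.4
```

Run:
```python
from h import *
st();rel([506.8,270,190],7.9);rel([506.8,270,150],7.9)
```

```text
12.95 [624.57  59.74 193.21] F [-0.1  0.2 -1.9] M [-0.01 -0.    0.  ] op 0.183 g 98.4 q [ 0.34  0.55 -0.67  1.64  0.38  1.08 -0.66]
delta [ 0.1798 -0.1605  0.0029] roll -0.3558034181225917 now yaw -12.49
delta [ 0.1798 -0.1606  0.0429] roll -0.3558034181225917 now yaw -12.49
```

Request:
send_rows --steps '[{"gripper": 0,"delta_pos": [0.04,-0.036,-0.01],"roll": -0.07},{"gripper": 0,"delta_pos": [0.08,-0.072,-0.01],"roll": -0.16},{"gripper": 0,"delta_pos": [0.12,-0.107,-0.01],"roll": -0.25},{"gripper": 0,"delta_pos": [0.16,-0.143,-0.01],"roll": -0.33},{"gripper": 0,"delta_pos": [0.1798,-0.1605,0],"roll": -0.356},{"gripper": 0,"delta_pos": [0.1798,-0.1605,0],"roll": -0.356},{"gripper": 0,"delta_pos": [0.1798,-0.1605,0],"roll": -0.356}]'

```text
clock: 13.82
tool_pos: [506.3, 269.0, 190.6]
tcp_rot: [0.657, 0.754, -0.0, 0.0]
wrist_force: [-0.2, 0.4, -2.0]
opening: 0.186
grip_force: 98.3
```

Run:
```python
from h import *
st();rel([506.8,270,150],7.9)
```

```text
13.82 [506.25 268.97 190.6 ] F [-0.2  0.4 -2. ] M [ 0.04 -0.01 -0.  ] op 0.186 g 98.3 q [ 0.08  0.5  -0.81  1.77  0.41  1.05 -0.74]
delta [0.001  0.0007 0.0406] roll -0.0007717393670440626 now yaw 7.86
```

Request:
send_rows --steps '[{"gripper": 0,"delta_pos": [0.001,0.0007,0.025],"roll": 0},{"gripper": 0,"delta_pos": [0.001,0.0007,0.042],"roll": 0},{"gripper": 0,"delta_pos": [0.001,0.0007,0.05],"roll": 0},{"gripper": 0,"delta_pos": [0.001,0.0007,0.058],"roll": 0},{"gripper": 0,"delta_pos": [0.001,0.0007,0.066],"roll": 0},{"gripper": 0,"delta_pos": [0.001,0.0007,0.074],"roll": 0},{"gripper": 0,"delta_pos": [0.001,0.0007,0.082],"roll": 0},{"gripper": 0,"delta_pos": [0.001,0.0007,0.086],"roll": 0},{"gripper": 0,"delta_pos": [0.001,0.0007,0.086],"roll": 0}]'

```text
clock: 14.95
tool_pos: [506.4, 270.7, 104.6]
tcp_rot: [0.657, 0.754, -0.0, -0.0]
wrist_force: [-0.7, -0.5, -1.2]
opening: 0.183
grip_force: 98.4
```

Run:
```python
from h import *
st()
```

```text
14.95 [506.44 270.75 104.57] F [-0.7 -0.5 -1.2] M [ 0.06 -0.   -0.03] op 0.183 g 98.4 q [ 0.02  0.61 -0.74  1.83  0.51  0.9  -0.82]
```

Request:
send_rows --steps '[{"gripper": 0,"delta_pos": [0,0,0.004],"roll": 0},{"gripper": 0,"delta_pos": [0,0,0.007],"roll": 0},{"gripper": 0,"delta_pos": [0,0,0.007],"roll": 0},{"gripper": 1,"delta_pos": [0,0,0.006],"roll": 0},{"gripper": 1,"delta_pos": [0,0,0.006],"roll": 0},{"gripper": 1,"delta_pos": [0,0,0.006],"roll": 0},{"gripper": 1,"delta_pos": [0,0,0.006],"roll": 0},{"gripper": 1,"delta_pos": [0,0,-0.03],"roll": 0},{"gripper": 1,"delta_pos": [0,0,-0.08],"roll": 0},{"gripper": 1,"delta_pos": [0,0,-0.08],"roll": 0}]'

```text
clock: 16.2
tool_pos: [507.7, 271.7, 188.1]
tcp_rot: [0.657, 0.754, 0.002, 0.001]
wrist_force: [-0.7, -0.5, -0.4]
opening: 1.002
grip_force: 0.0
```

Run:
```python
from h import *
st();p,d=shot('top','t2');q,e=shot('side','s2')
c=lambda im,x,y,w,h,k:cv2.resize(im[y:y+h,x:x+w],None,fx=k,fy=k,interpolation=cv2.INTER_CUBIC)
cv2.imwrite('pics/c3.png',cv2.cvtColor(np.hstack([c(q,265,210,80,100,4),c(p,340,135,60,50,8)[:400]]),cv2.COLOR_RGB2BGR))
rel([514,215,160],7.9);rel([514,215,82],7.9)
```

```text
16.2 [507.74 271.73 188.11] F [-0.7 -0.5 -0.4] M [ 0.    0.05 -0.01] op 1.002 g 0.0 q [ 0.07  0.5  -0.81  1.77  0.42  1.04 -0.75]
delta [-0.056  -0.0003  0.0249] roll -0.00022222403751992484 now yaw 7.89
delta [-0.056  -0.0004  0.1029] roll -0.00022222403751992484 now yaw 7.89
```

View pics/c3.png

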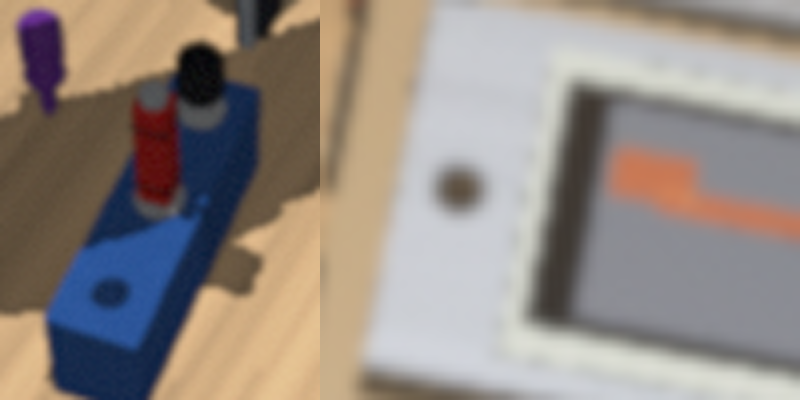

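The drift stands in the middle bore again. The plate hole now looks uniformly dark at about top pixel (357,158), so it is aligned. Going for the bolt.

Request:
send_rows --force 60 --steps '[{"gripper": 1,"delta_pos": [-0.03,0,0.0],"roll": 0},{"gripper": 1,"delta_pos": [-0.0555,0,0.02],"roll": 0},{"gripper": 1,"delta_pos": [-0.0555,0,0.05],"roll": 0},{"gripper": 1,"delta_pos": [-0.0555,0,0.09],"roll": 0},{"gripper": 1,"delta_pos": [-0.0555,0,0.104],"roll": 0},{"gripper": 1,"delta_pos": [-0.0555,0,0.106],"roll": 0},{"gripper": 1,"delta_pos": [-0.0555,0,0.106],"roll": 0}]'

```text
clock: 17.18
tool_pos: [514.5, 216.2, 79.7]
tcp_rot: [0.657, 0.754, 0.0, 0.0]
wrist_force: [0.5, 0.2, 0.1]
opening: 0.997
grip_force: 0.0
```

Run:
```python
from h import *
st();rel([514.3,215.5,82],7.9)
S=np.load('pics/t2.npz');W=world('top',S['d'])
for u,v in((404,135),(390,203)): print(W[v-4:v+5,u].round(0)[:,[0,1,2]].tolist())
```

```text
17.18 [514.52 216.18  79.65] F [0.5 0.2 0.1] M [ 0.03 -0.02 -0.02] op 0.997 g 0.0 q [ 0.1   0.62 -0.72  1.88  0.54  0.84 -0.76]
delta [-0.0006 -0.0003 -0.0023] roll 0.0003083304697902179 now yaw 7.92
[[690.0, -38.0, 46.0], [689.0, -38.0, 45.0], [687.0, -39.0, 44.0], [685.0, -38.0, 44.0], [674.0, -34.0, 68.0], [673.0, -34.0, 66.0], [671.0, -34.0, 67.0], [669.0, -34.0, 67.0], [668.0, -35.0, 63.0]]
[[547.0, -5.0, 62.0], [544.0, -4.0, 66.0], [543.0, -4.0, 65.0], [541.0, -4.0, 65.0], [539.0, -4.0, 62.0], [540.0, -7.0, 47.0], [538.0, -7.0, 44.0], [536.0, -7.0, 46.0], [535.0, -7.0, 44.0]]
```

Request:
send_rows --steps '[{"gripper": 1,"delta_pos": [-0.0004,0,-0.003],"roll": 0},{"gripper": 0,"delta_pos": [-0.0004,0,-0.003],"roll": 0},{"gripper": 0,"delta_pos": [-0.0004,0,-0.003],"roll": 0},{"gripper": 0,"delta_pos": [-0.0004,0,-0.003],"roll": 0},{"gripper": 0,"delta_pos": [-0.0004,0,-0.003],"roll": 0},{"gripper": 0,"delta_pos": [-0.0004,0,-0.003],"roll": 0}]'

```text
clock: 17.92
tool_pos: [514.2, 215.4, 82.0]
tcp_rot: [0.657, 0.754, -0.0, 0.0]
wrist_force: [-1.9, -0.7, 6.0]
opening: 0.237
grip_force: 58.4
```

Run:
```python
from h import *
st();rel([514.3,215.5,150],7.9);rel([624.5,59.2,170],-12.5)
```

```text
17.93 [514.24 215.4   81.99] F [-1.9 -0.7  6. ] M [-0.28  0.33 -0.01] op 0.237 g 58.4 q [ 0.1   0.61 -0.72  1.88  0.53  0.85 -0.75]
delta [ 0.0001  0.0001 -0.068 ] roll 0.00011817689087816551 now yaw 7.91
delta [-0.1699  0.0877 -0.088 ] roll 0.3561653442977215 now yaw 7.91
```

Request:
send_rows --steps '[{"gripper": 0,"delta_pos": [0,0,-0.04],"roll": 0},{"gripper": 0,"delta_pos": [0,0,-0.085],"roll": 0},{"gripper": 0,"delta_pos": [-0.04,0.02,-0.088],"roll": 0.08},{"gripper": 0,"delta_pos": [-0.085,0.044,-0.088],"roll": 0.18},{"gripper": 0,"delta_pos": [-0.13,0.067,-0.088],"roll": 0.28},{"gripper": 0,"delta_pos": [-0.165,0.085,-0.088],"roll": 0.356},{"gripper": 0,"delta_pos": [-0.17,0.0877,-0.08],"roll": 0.356},{"gripper": 0,"delta_pos": [-0.17,0.0877,-0.07],"roll": 0.356},{"gripper": 0,"delta_pos": [-0.17,0.0877,-0.06],"roll": 0.356},{"gripper": 0,"delta_pos": [-0.17,0.0877,-0.06],"roll": 0.356}]'

```text
clock: 19.18
tool_pos: [623.6, 60.0, 140.8]
tcp_rot: [0.779, 0.627, -0.001, -0.001]
wrist_force: [0.4, -0.7, -0.1]
opening: 0.241
grip_force: 59.3
```

Run:
```python
from h import *
st();rel([624.4,59,132],-12.5)
p,d=shot('top','t3');q,e=shot('side','s3')
c=lambda im,x,y,w,h,k:cv2.resize(im[y:y+h,x:x+w],None,fx=k,fy=k,interpolation=cv2.INTER_CUBIC)
cv2.imwrite('pics/c4.png',cv2.cvtColor(c(q,270,125,70,60,8),cv2.COLOR_RGB2BGR))
T=r.sense()['tool_pos'];print(proj('side',T-[0,0,52]),proj('side',T-[0,0,22]),proj('side',[624.4,59,76]))
```

```text
19.18 [623.59  59.97 140.85] F [ 0.4 -0.7 -0.1] M [-0.04 -0.03 -0.03] op 0.241 g 59.3 q [ 0.32  0.61 -0.65  1.68  0.42  1.   -0.69]
delta [-0.0008  0.001   0.0088] roll 0.001847882571897725 now yaw -12.39
[306.59067169 161.33916127] [306.12921373 150.63921129] [306.92457264 165.92778932]
```

View pics/c4.png

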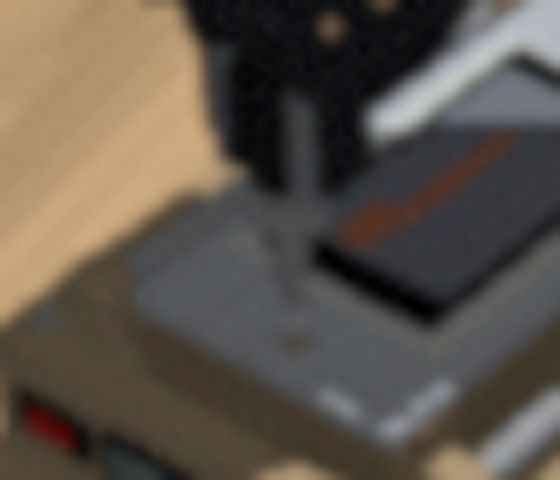

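The side crop shows the bolt upright, its tip at about pixel (306,162) straight above the hole at (306.5,167). Lowering it.

Request:
send_rows --steps '[{"gripper": 0,"delta_pos": [-0.0008,0.001,0.005],"roll": 0},{"gripper": 0,"delta_pos": [-0.0008,0.001,0.009],"roll": 0},{"gripper": 0,"delta_pos": [-0.0008,0.001,0.012],"roll": 0},{"gripper": 0,"delta_pos": [-0.0008,0.001,0.014],"roll": 0},{"gripper": 0,"delta_pos": [-0.0008,0.001,0.016],"roll": 0},{"gripper": 0,"delta_pos": [-0.0008,0.001,0.018],"roll": 0},{"gripper": 0,"delta_pos": [-0.0008,0.001,0.018],"roll": 0}]'

```text
clock: 20.15
tool_pos: [625.2, 58.0, 123.6]
tcp_rot: [0.78, 0.626, -0.0, -0.0]
wrist_force: [-0.2, 0.3, -0.5]
opening: 0.238
grip_force: 59.3
```

Run:
```python
from h import *
st()
```

```text
20.15 [625.2   58.05 123.61] F [-0.2  0.3 -0.5] M [-0.04  0.02 -0.02] op 0.238 g 59.3 q [ 0.32  0.63 -0.64  1.68  0.44  0.97 -0.7 ]
```

Request:
send_rows --steps '[{"gripper": 0,"delta_pos": [0.0008,-0.001,0.0],"roll": 0},{"gripper": 0,"delta_pos": [0.0008,-0.001,0.002],"roll": 0},{"gripper": 0,"delta_pos": [0.0008,-0.001,0.004],"roll": 0},{"gripper": 0,"delta_pos": [0.0008,-0.001,0.006],"roll": 0},{"gripper": 0,"delta_pos": [0.0008,-0.001,0.008],"roll": 0},{"gripper": 0,"delta_pos": [0.0008,-0.001,0.01],"roll": 0},{"gripper": 0,"delta_pos": [0.0008,-0.001,0.01],"roll": 0}]'

```text
clock: 21.02
tool_pos: [624.4, 59.1, 113.5]
tcp_rot: [0.78, 0.626, -0.0, -0.0]
wrist_force: [0.4, 0.8, -1.9]
opening: 0.236
grip_force: 59.3
```

Run:
```python
from h import *
st()
```

```text
21.02 [624.35  59.06 113.54] F [ 0.4  0.8 -1.9] M [-0.04  0.   -0.01] op 0.236 g 59.3 q [ 0.31  0.64 -0.63  1.69  0.45  0.96 -0.71]
```

In the bore (tip about 61.5) and free. Continuing to home at TCP ≈ 98.

Request:
send_rows --steps '[{"gripper": 0,"delta_pos": [0,0,0.003],"roll": 0},{"gripper": 0,"delta_pos": [0,0,0.006],"roll": 0},{"gripper": 0,"delta_pos": [0,0,0.009],"roll": 0},{"gripper": 0,"delta_pos": [0,0,0.012],"roll": 0},{"gripper": 0,"delta_pos": [0,0,0.014],"roll": 0},{"gripper": 0,"delta_pos": [0,0,0.016],"roll": 0},{"gripper": 0,"delta_pos": [0,0,0.017],"roll": 0},{"gripper": 0,"delta_pos": [0,0,0.017],"roll": 0}]'

```text
clock: 22.02
tool_pos: [624.7, 59.1, 97.8]
tcp_rot: [0.78, 0.626, 0.0, 0.0]
wrist_force: [-5.7, -1.5, 14.8]
opening: 0.235
grip_force: 61.1
```

Run:
```python
from h import *
st()
```

```text
22.02 [624.74  59.12  97.79] F [-5.7 -1.5 14.8] M [-0.32  1.36 -0.03] op 0.235 g 61.1 q [ 0.3   0.66 -0.62  1.7   0.46  0.93 -0.72]
```

Request:
send_rows --steps '[{"gripper": 0,"delta_pos": [0,0,-0.001],"roll": 0},{"gripper": 0.6,"delta_pos": [0,0,-0.001],"roll": 0},{"gripper": 0.6,"delta_pos": [0,0,-0.001],"roll": 0},{"gripper": 0.6,"delta_pos": [0,0,-0.001],"roll": 0},{"gripper": 0.6,"delta_pos": [0,0,-0.015],"roll": 0},{"gripper": 0.6,"delta_pos": [0,0,-0.05],"roll": 0},{"gripper": 0.6,"delta_pos": [0,0,-0.1],"roll": 0},{"gripper": 0.6,"delta_pos": [0.05,-0.05,-0.15],"roll": 0},{"gripper": 0.6,"delta_pos": [0.08,-0.1,-0.15],"roll": 0},{"gripper": 0.6,"delta_pos": [0.08,-0.15,-0.15],"roll": 0}]'

```text
clock: 23.28
tool_pos: [495.5, 171.9, 248.4]
tcp_rot: [0.779, 0.627, 0.001, 0.0]
wrist_force: [0.4, 1.0, 0.8]
opening: 0.598
grip_force: 0.0
```

Request:
send_rows --steps '[{"gripper": 0.6,"delta_pos": [-0.05,-0.03,0],"roll": 0},{"gripper": 0.6,"delta_pos": [-0.1,-0.05,0],"roll": 0},{"gripper": 0.6,"delta_pos": [-0.1,-0.05,0],"roll": 0}]'

```text
clock: 23.65
tool_pos: [424.9, 79.6, 247.5]
tcp_rot: [0.781, 0.625, -0.0, 0.001]
wrist_force: [0.7, 0.8, -0.2]
opening: 0.602
grip_force: 0.0
```

Run:
```python
from h import *
st();p,d=shot('top','t4');q,e=shot('side','s4')
cv2.imwrite('pics/c5.png',cv2.cvtColor(np.vstack([p[90:340,150:550],q[80:380,150:550]]),cv2.COLOR_RGB2BGR))
W=world('top',d);t=(W[...,2]>90)&(W[...,2]<125);u=proj('top',[624.5,59,110]).astype(int);print(u)
s=np.s_[u[1]-12:u[1]+13,u[0]-12:u[0]+13];P=W[s][t[s]];print(len(P),P.mean(0) if len(P) else '',P[:,2].max() if len(P) else '')
```

```text
23.65 [424.88  79.58 247.5 ] F [ 0.7  0.8 -0.2] M [ 0.03 -0.03 -0.02] op 0.602 g 0.0 q [ 0.5   0.1  -0.8   2.04  0.09  1.04 -0.56]
[358 153]
156 [621.54287651  60.90831134 111.34788704] 118.44263674332969
```

View pics/c5.png

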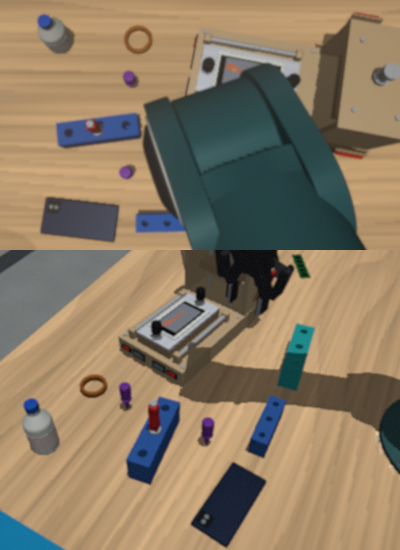

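The bolt stands home in the plate: its knob is at crop pixel (208,65) in the top view, with its top at about 116–118 mm. The drift is in the middle stand bore, the bystanders are untouched and the robot is clear.

```bash
python3 -c "
from bench import r
print(r.close_job())"
```

```text
the job is handed in; nothing more can be done
None
```

I finished the job and handed it in at about 24 s of the 67 s: the drift lined up the holes and went in to its collar, it is back in the middle stand bore, and the bolt is fully home in the plate.

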